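# Move the reading lamp with the slack arm

## Task

The hinge of the rechargeable reading lamp has gone slack: its arm slowly sinks to whichever side it leans, and now it rests against the speaker on the robot's right. Lift the lamp by its carrying handle and carry it across to the speaker on the left with its arm balanced upright in the air, base about level, for at least five seconds on the way; then stand it flat on the table so that the lamp head comes to lean against the left speaker's inner side, and let go. Do not touch the arm or the head, never let the arm flop down, and leave the other things where they are.

Things in the scene. Friction and masses are not known exactly. Their poses are not given: they have to be found in the camera images.
- lamp: Rechargeable reading lamp, loose, about 0.66 kg in all. White battery box 235 (x) x 72 (y) x 45 mm on short feet; arched handle on top. Origin: at table level below the handle's middle; the box reaches from x = -90 to +145 mm. z up; x points from the handle to the arm's hinge. The arm's hinge axis lies along x, at x = 115, z = 55 mm; the arm swings to +y and -y by up to 1.35 rad.
- lamp_grip (a point): Middle of the handle's bar, 115 mm above the lamp's origin. The bar runs along the lamp's x: 94 mm free between its posts, 18 mm wide along y, 22 mm high. Take it from above, fingers closing along the lamp's y. The centre of mass of the lamp is some 10 mm from it towards the hinge.
- lamp_arm: The lamp's slack arm with its head, about 0.18 kg (hidden variation up to 25 %). Origin on the hinge axis, z along the arm towards the head: its tilt tells how far it leans. Highest point 212 mm from the hinge. Centre of mass 163 mm from the hinge. Only viscous friction in the hinge, about 0.28 N m s/rad, no spring: a lean from the vertical grows by itself, e-fold in about 1 s.
- lamp_head (a point): Centre of the round lamp head, 180 mm from the hinge along the arm: a disc of radius 32 mm and 28 mm thickness, its flat faces to the lamp's +y and -y.
- speaker_right: Dark wooden bookshelf speaker on the robot's right, fixed: 150 (x) x 140 (y) x 270 mm high. Origin: centre of its underside. At the start the lamp head leans against its +y side, by about 0.18 rad, the hinge 52 mm from that side.
- speaker_left: The same kind of speaker on the robot's left, fixed: 150 (x) x 140 (y) x 270 mm high. Origin: centre of its underside. Its inner side, 70 mm from the origin, is the one facing its own -y.
- coil_stand: Bystander: flat steel mosquito coil stand with a coil on it, 100 mm across and 24 mm high, on the table between the speakers; carry the lamp over it. Origin: centre of its underside.
- lantern: Bystander: rechargeable lantern, 116 mm across and 225 mm high, with a press button. Origin: centre of its underside.
- spray_can: Bystander: closed aerosol can, 53 mm across and 220 mm high. Origin: centre of its underside.
- torch: Bystander: yellow plastic torch lying down, 172 mm long and 60 mm high. Origin: under its middle.
- tumbler: Bystander: small glass tumbler turned upside down, 66 mm across and 85 mm high. Origin: centre of its underside.
- mug: Bystander: ceramic mug, 80 mm across and 90 mm high. Origin: centre of its underside.

How it is judged:
On the way:
1. the lamp is in the air, its base about level (0.25 rad), and its arm balances upright (0.15 rad), touching nothing, for five seconds (height (world z) of lamp above 0.025 m and angle between lamp's own z axis and vertical below 0.25 rad and angle between lamp_arm's own z axis and vertical below 0.15 rad and contact force between lamp_arm and anything else below 0.05 N), for 5 s.
At the end, for the whole second after the job is handed in: The lamp stands flat on the table, at rest and let go; its head rests against the inner side of the left speaker, the arm leaning by 0.06 to 0.5 rad (height (world z) of lamp below 0.006 m and angle between lamp's own z axis and vertical below 0.04 rad and contact force between lamp_arm and speaker_left above 0.03 N and y of lamp_head in the frame of speaker_left below -0.07 m and angle between lamp_arm's own z axis and vertical between 0.06 and 0.5 rad and linear speed of lamp below 0.02 m/s and angular speed of lamp_arm below 0.1 rad/s); the robot touches nothing.
It fails at once if the arm flops down (leans by more than 0.6 rad) (angle between lamp_arm's own z axis and vertical above 0.6 rad).
It fails at once if the robot touches the lamp's arm or head (contact force between any of the fingers, the arm and lamp_arm above 0.5 N).
It fails at once if another thing is disturbed (moved by more than 30 mm) (distance of any of coil_stand, lantern, spray_can, torch, tumbler, mug from where it was at the start of the episode above 0.03 m).
It also fails if it takes over 61 s, if anything falls off the work surface, if the arm or the gripper's body presses on something with over 40 N, if the wrist force passes 120 N, or if a joint passes its speed limit or range.

## Robot

A 7-joint arm with a two-finger parallel gripper is mounted at the origin on the work surface. World frame = base frame: x ahead of the robot, y to its left, z up, the work surface at z = 0. Lengths are in m, angles in rad, forces in N, time in s.
With the tool pointing down it reaches from about 0.35 to 0.9 m from the base axis. Payload 8.1 kg.
Tool frame: the origin (TCP) lies at the very end of the fingers, on their centre line; the grasp point (between the pads) lies 19 mm behind it; z points along the fingers, y is the line along which they close (so a half turn about z gives the same grasp; the last joint's range is limited). The gripper opens to 92 mm and grips with 3 to 60 N. Pads are 19 mm wide; open, the fingers measure 130 mm over their backs; the gripper's body (75 mm by 190 mm) begins 47 mm behind the grasp point.
Start: joints at [1.125, 0.434, 0.025, 1.573, -0.012, 1.134, -0.075], TCP at [0.21, -0.589, 0.227] pointing down, gripper open.
Joint ranges: [-2.62, 2.62], [-0.44, 2.09], [-1.27, 1.32], [0.08, 2.57], [-1.32, 4.46], [0.12, 2], [-2.74, 2.74]. Speed limits (rad/s): [2.22, 2.22, 3.01, 3.01, 3.14, 3.14, 3.14].

## Interface

Orientations are given as a rotation vector (axis times angle).
In Python, from cell import arm gives the robot as it stands.
- The arm moves only by the tool carry_out, never from a script. Its argument "commands" is a list of rows, each a list of 7 numbers: the opening, from 0 (shut) to 1 (fully open), then the shift along the tool's x, y, z each as a share of 0.025 m, from -1 to 1, then the turn, a rotation vector about the tool's x, y, z each as a share of 0.1 rad, from -1 to 1. A call has 1 to 8 rows; each row shifts and turns the commanded pose from where the row before left it, along the tool's axes as they then stand; what a row does not reach is not made up. A row lasts 1/10 s, in which the tool goes at most 50 mm and 8.59 degrees, less where a joint would pass 70% of its speed; a pose out of reach is approached as far as the arm can. A call with a number of a shift or a turn outside -1 to 1 is refused whole. A call with a gripper value outside its range is refused whole. The fingers move at their own pace and stop on an object; "squeeze" is the grip in N (left out, the last holds). Time passes only in rows, so rows that do not move let the fingers close. It gives the time, the measured TCP pose, the force, the opening and the grip force at its end, in the units of the state.
- arm.observe(): the state, without advancing time (a new reading comes with each control period).
- arm.get_image(name): name is "scene" or "top" or "wrist"; returns a dict with "pixels" (400x640x3 uint8, red, green, blue), "range_z" (400x640 float32, m along the optical axis (not along the pixel's ray), 0 where there is no reading), "mtx" (3x3 intrinsics, pixels), "R" (3x3) and "t" (3): a world point X has camera coordinates R X + t; the wrist camera has in their place "tool_from_camera" (4x4, takes a point from camera to tool coordinates, whose origin is the TCP and whose axes are the flange's). Camera axes: x right, y down, z forward; pixel columns grow to the right and rows downward; lengths in m; the calibration is good to about 2 mm. A picture is of the moment at which its call begins: read the wrist's pose just before it.
- arm.sign_off(): hands the job in; it is judged then, once.
The state is a dict: "clock": time; "joints": joint angles; "dq": joint speeds; "joint_efforts": joint torques, N m; "position": TCP position; "ee_rot": TCP orientation; "force": force on the tool from outside, world axes, zero at the start; "ft_torque": the same for the moment, N m; "width": opening from 0.0 (shut) to 1.0 (fully open); "gripper_force": force on a finger pad.
Only numpy, scipy, OpenCV 4.12 (cv2) and the standard library are available. Lean on these libraries where they do the work, as an engineer would, in place of code of your own. Each camera call takes 0.05 s, during which the arm holds its last target. There are 200 camera calls.

## Working session

There is one attempt and no reset: what is moved stays moved. The work goes in short steps, Python scripts to look and compute and a tool call to move; the robot and the scene stay as the last step left them, time stands still between calls to the robot, and variables do not carry over. Pictures are saved under pics/ and viewed, at most 10 in all, crops included, and the job is handed in when it is done.

Besides the shell and the picture viewer there is one more tool, called after "Emit:" by a JSON object that holds its "op" and its "data", one argument or row to a line. carry_out: Moves the arm, as the interface text tells. Shift numbers are shares of 0.025 m and turn numbers shares of 0.1 rad, none past 1 either way. Its arguments: {"type":"object","properties":{"commands":{"type":"array"},"squeeze":{"type":"number"}},"required":["commands"]}

```bash
mkdir -p pics; ls; python3 - <<'E'
from cell import arm
import cv2,numpy as np
s=arm.observe();print({k:np.round(v,3).tolist() for k,v in s.items()})
for n in("scene","top"):
    i=arm.get_image(n);np.savez(f"pics/{n}0.npz",**i)
    cv2.imwrite(f"pics/{n}0.png",i["pixels"][:,:,::-1]);print(n,i["mtx"].round(1).tolist(),i["R"].round(3).tolist(),i["t"].round(3).tolist())
E
```

```text
pics
{'clock': 0.0, 'joints': [1.125, 0.435, 0.025, 1.574, -0.012, 1.134, -0.075], 'dq': [-0.001, -0.001, 0.001, -0.001, -0.0, -0.0, -0.0], 'joint_efforts': [-0.0, -66.785, 0.985, -31.446, -0.06, 0.043, 0.0], 'position': [0.21, -0.588, 0.226], 'ee_rot': [-3.094, -0.536, 0.001], 'force': [0.917, 0.084, -0.293], 'ft_torque': [-0.056, 0.048, 0.028], 'gripper_force': 0.0, 'width': 0.997}
scene [[415.8, 0.0, 324.8], [0.0, 415.8, 204.0], [0.0, 0.0, 1.0]] [[-0.615, 0.789, -0.007], [0.687, 0.53, -0.497], [-0.388, -0.31, -0.868]] [0.331, -0.356, 1.758]
top [[377.0, 0.0, 323.1], [0.0, 377.0, 193.0], [0.0, 0.0, 1.0]] [[0.002, -1.0, -0.022], [-0.985, 0.002, -0.173], [0.173, 0.022, -0.985]] [0.069, 0.637, 1.354]
```

View pics/scene0.png

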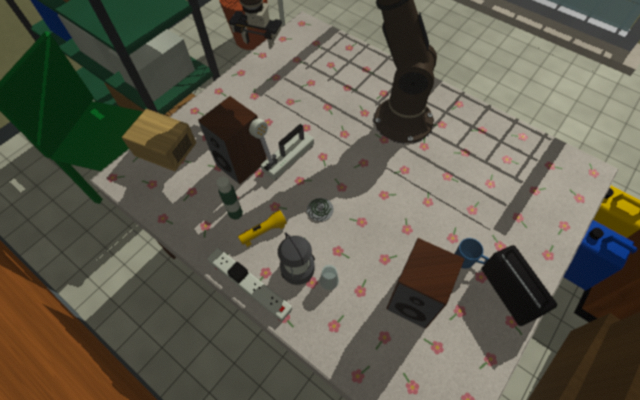

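View pics/top0.png

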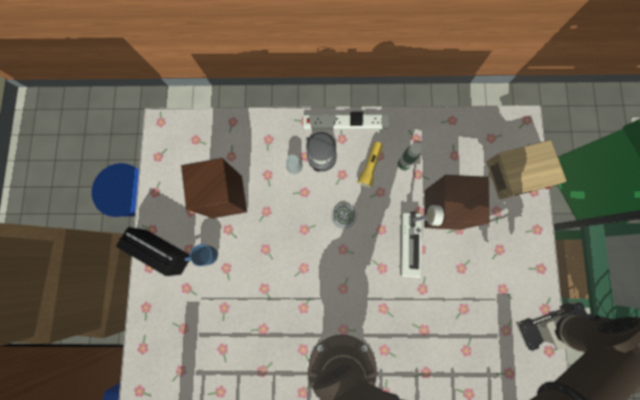

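The scene view shows the lamp at (285,148), the left speaker at (425,280), the right speaker at (233,140) and the coil at (320,210). In the top view the lamp's box runs from (411,277) to (413,212) with the head at (435,215). The left speaker is at (213,187) and slightly yawed, and the coil is at (344,215).

```bash
cat > h.py <<'E'
import numpy as np,cv2
def pts(d):
    z=d["range_z"];h,w=z.shape;u,v=np.meshgrid(np.arange(w),np.arange(h))
    K=d["mtx"];c=np.stack([(u-K[0,2])/K[0,0]*z,(v-K[1,2])/K[1,1]*z,z],-1)
    P=(c-d["t"])@d["R"];P[z<=0]=np.nan;return P
E
python3 - <<'E'
from h import *
d=np.load("pics/top0.npz");P=pts(d);X,Y,Z=P[...,0],P[...,1],P[...,2]
roi=(X>0.1)&(X<1)&(abs(Y)<.75)
print("table z",np.nanmedian(Z[100:280,140:540]))
def comps(m,name):
    n,l,s,c=cv2.connectedComponentsWithStats(m.astype(np.uint8))
    for i in range(1,n):
        if s[i,4]<25: continue
        q=P[l==i];r=cv2.minAreaRect(q[:,:2].astype(np.float32))
        print(name,s[i,4],"px",c[i].round(),"rect",np.round(r[0],3),np.round(r[1],3),round(r[2],1),"z",np.round(np.percentile(q[:,2],[5,50,95]),3))
comps(roi&(abs(Z-.27)<.012),"270")
comps(roi&(abs(Z-.05)<.012),"box50")
comps(roi&(abs(Z-.125)<.012),"bar125")
comps(roi&(Z>.015)&(Z<.26),"all")
E
```

```text
table z 0.0013297697235263996
270 2034 px [205. 184.] rect [0.632 0.445] [0.153 0.142] 10.3 z [0.266 0.271 0.274]
270 2259 px [465. 200.] rect [ 0.583 -0.372] [0.171 0.153] 86.8 z [0.263 0.27  0.273]
box50 42 px [354. 123.] rect [ 0.915 -0.048] [0.063 0.029] 46.8 z [0.04  0.051 0.06 ]
box50 443 px [371. 165.] rect [ 0.753 -0.119] [0.056 0.173] 67.9 z [0.04  0.048 0.06 ]
box50 151 px [323. 164.] rect [0.763 0.072] [0.071 0.114] 6.4 z [0.041 0.057 0.062]
box50 131 px [497. 178.] rect [ 0.695 -0.583] [0.158 0.008] 15.4 z [0.039 0.05  0.06 ]
box50 38 px [294. 168.] rect [0.74  0.179] [0.03  0.057] 20.1 z [0.04 0.05 0.06]
box50 29 px [241. 184.] rect [0.673 0.381] [0.089 0.003] 10.2 z [0.04 0.05 0.06]
box50 38 px [427. 200.] rect [ 0.607 -0.318] [0.002 0.097] 86.8 z [0.044 0.049 0.061]
box50 925 px [410. 245.] rect [ 0.447 -0.256] [0.071 0.234] 87.4 z [0.04  0.045 0.053]
box50 44 px [174. 248.] rect [0.437 0.625] [0.14  0.006] 59.5 z [0.04  0.05  0.061]
box50 56 px [198. 255.] rect [0.41  0.525] [0.031 0.067] 80.8 z [0.039 0.05  0.06 ]
box50 27 px [213. 256.] rect [0.406 0.475] [0.016 0.0
[... 779 characters left out ...]
 z [0.045 0.171 0.2  ]
all 2742 px [523. 170.] rect [ 0.717 -0.67 ] [0.169 0.194] 11.1 z [0.043 0.119 0.124]
all 514 px [371. 166.] rect [ 0.754 -0.115] [0.059 0.174] 71.2 z [0.033 0.047 0.061]
all 398 px [410. 156.] rect [ 0.757 -0.242] [0.053 0.046] 33.4 z [0.036 0.169 0.222]
all 242 px [293. 164.] rect [0.75  0.182] [0.056 0.056] 71.1 z [0.021 0.082 0.089]
all 1104 px [228. 197.] rect [0.605 0.401] [0.101 0.201] 57.9 z [0.032 0.153 0.249]
all 2367 px [424. 230.] rect [ 0.48  -0.287] [0.2   0.307] 46.0 z [0.033 0.063 0.251]
all 147 px [344. 216.] rect [ 0.557 -0.009] [0.075 0.064] 66.8 z [0.017 0.022 0.028]
all 2252 px [163. 253.] rect [0.405 0.619] [0.3   0.133] 76.6 z [0.031 0.133 0.173]
```

Emit:
{"op": "carry_out", "data": {
  "commands": [
    [1,0,0,0,0,0,1],
    [1,0,0,0,0,0,1],
    [1,0,0,0,0,0,1],
    [1,0,0,0,0,0,0.95],
    [1,0.58,-0.98,0,0,0,0],
    [1,0.58,-0.98,0,0,0,0],
    [1,0.58,-0.98,0,0,0,0],
    [1,0.58,-0.98,0,0,0,0]
  ],
  "squeeze": 50
}}

```text
clock: 0.9
position: [0.2735, -0.4926, 0.2264]
ee_rot: [-3.14, 0.082, 0.001]
force: [-0.4, -0.3, 0.2]
width: 1.002
gripper_force: 0.0
```

Emit:
{"op": "carry_out", "data": {
  "commands": [
    [1,0.58,-0.98,0,0,0,0],
    [1,0.58,-0.98,0,0,0,0],
    [1,0.58,-0.98,0,0,0,0],
    [1,0.58,-0.98,0,0,0,0],
    [1,0.58,-0.98,0,0,0,0],
    [1,0.58,-0.98,0,0,0,0],
    [1,0.58,-0.98,0,0,0,0],
    [1,0.58,-0.98,0,0,0,0]
  ]
}}

```text
clock: 1.7
position: [0.3995, -0.303, 0.2265]
ee_rot: [-3.14, 0.082, 0.001]
force: [-0.1, -0.7, -1.0]
width: 1.0
gripper_force: 0.0
```

Emit:
{"op": "carry_out", "data": {
  "commands": [
    [1,0.58,-0.98,0,0,0,0],
    [1,0.58,-0.98,0,0,0,0],
    [1,0,0,0,0,0,0],
    [1,0,0,0,0,0,0]
  ]
}}

```text
clock: 2.1
position: [0.4307, -0.2563, 0.2265]
ee_rot: [-3.14, 0.08, 0.001]
force: [-0.1, 0.4, 0.5]
width: 1.0
gripper_force: 0.0
```

```bash
cat >> h.py <<'E'
from scipy.spatial.transform import Rotation as Ro
G=np.array([0.010,0,0.0965])   # TCP in lamp frame (x,y,z); tool x=lamp x, tool y=-lamp y
D=np.diag([1.,-1,-1])
def lamp(s):
    R=Ro.from_rotvec(s["ee_rot"]).as_matrix()@D
    return R,np.array(s["position"])-R@G
def lean(d,R,o,ymin=-.12):
    "head silhouette centroid -> ray onto plane at head height -> lean (+ = towards +y world)"
    P=pts(d);L=(P-o)@R;y,z=L[...,1],L[...,2]-.055;r=np.hypot(y,z)
    m=(L[...,0]>.07)&(L[...,0]<.16)&(r>.148)&(r<.222)&(y>ymin)&(y<.12)&(z>.1)
    n,l,st,c=cv2.connectedComponentsWithStats(m.astype(np.uint8))
    if n<2: return None,0,None
    i=1+st[1:,4].argmax();u,v=c[i]
    ray=d["R"].T@np.linalg.inv(d["mtx"])@[u,v,1];C=-d["R"].T@d["t"]
    h=o+R@[.115,0,.055];th=0
    for _ in range(5):
        p=C+ray*(h[2]+.18*np.cos(th)-C[2])/ray[2]
        th=np.arcsin(np.clip((p-h)@[-np.sin(yaw(R)),np.cos(yaw(R)),0]/.18,-1,1))
    return th,st[i,4],p-(h+[0,0,.18])
def yaw(R): return np.arctan2(R[1,0],R[0,0])
def roll(R): return np.arcsin(-(R@[0,1,0])[2])*-1   # + : y side up => lamp z tilts to -y
E
python3 - <<'E'
from h import *
from cell import arm
s=arm.observe();R,o=lamp(s);print(s["clock"],s["position"],s["ee_rot"],"yaw",yaw(R),"tilt",R[:,2])
R0=Ro.from_euler("z",-.05).as_matrix();o0=np.array([.4200,-.255,0])
for n in("scene","top"):
    print(n,lean(np.load(f"pics/{n}0.npz"),R0,o0,-.055))
w=arm.get_image("wrist");print(w["tool_from_camera"].round(3).tolist())
cv2.imwrite("pics/w1.png",w["pixels"][:,:,::-1])
K=w["mtx"];z=w["range_z"];u,v=np.meshgrid(np.arange(640),np.arange(400))
c=np.stack([(u-K[0,2])/K[0,0]*z,(v-K[1,2])/K[1,1]*z,z,np.ones_like(z)],-1)
T=np.eye(4);T[:3,:3]=Ro.from_rotvec(s["ee_rot"]).as_matrix();T[:3,3]=s["position"]
P=(c@(T@w["tool_from_camera"]).T)[...,:3]
for lo,hi,nm in((.118,.134,"bar"),(.036,.054,"box")):
    m=(z>0)&(abs(P[...,2]-(lo+hi)/2)<(hi-lo)/2)&(P[...,0]<.6)&(abs(P[...,1]+.255)<.1)
    n,l,st,_=cv2.connectedComponentsWithStats(m.astype(np.uint8));i=1+st[1:,4].argmax()
    q=P[l==i];print(nm,len(q),cv2.minAreaRect(q[:,:2].astype(np.float32)),np.median(q,0))
E
```

```text
2.1 [ 0.43067467 -0.25633294  0.22646813] [-3.14049679e+00  7.96954053e-02  1.00206473e-03] yaw -0.05074246236548149 tilt [ 6.35598350e-04 -1.00817314e-04  9.99999793e-01]
scene (np.float64(-0.22750795490413134), np.int32(296), array([-0.00536706, -0.0403813 , -0.00463553]))
top (np.float64(-0.2183007009126647), np.int32(338), array([ 0.00182514, -0.03912289, -0.00427191]))
[[0.0, -0.95, -0.312, 0.085], [1.0, 0.0, 0.0, -0.001], [0.0, -0.312, 0.95, -0.158], [0.0, 0.0, 0.0, 1.0]]
bar 2072 ((0.42047441005706787, -0.2546961307525635), (0.01800302229821682, 0.12064751982688904), 86.95592498779297) [ 0.42622214 -0.25494992  0.12535684]
box 7054 ((0.4479841887950897, -0.25605443120002747), (0.07212664932012558, 0.2333286553621292), 86.95503997802734) [ 0.46393454 -0.24718657  0.04459539]
```

View pics/w1.png

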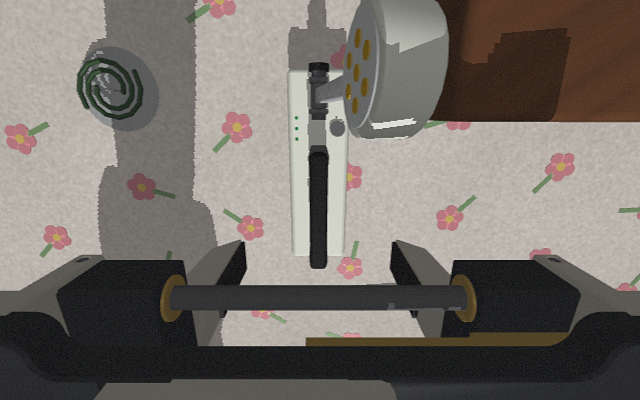

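The wrist view shows the black bar from (318,150) to (318,265), the head at (395,75) touching the speaker, and the coil at (120,85). The bar lies centred between the fingers. The wrist camera sits 85 mm to the hinge side, so I'll check whether a half turn is possible to keep it away from the head.

```bash
python3 - <<'E'
from h import *
from cell import arm
print(arm.observe()["joints"].round(3))
R0=Ro.from_euler("z",-.0525).as_matrix();o0=np.array([.4204,-.2547,0])
d=arm.get_image("scene");np.savez("pics/s1.npz",**d)
for n in("scene0","top0","s1"): print(n,lean(np.load(f"pics/{n}.npz"),R0,o0,-.048))
im=d["pixels"][40:240,180:500,::-1];cv2.imwrite("pics/s1.png",cv2.resize(im,None,fx=2.4,fy=2.4))
E
```

```text
[ 0.487  0.239 -0.067  1.864  0.019  1.04  -1.211]
scene0 (np.float64(-0.20203185390460077), np.int32(265), array([-0.00457801, -0.03592812, -0.00365966]))
top0 (np.float64(-0.18522013585338518), np.int32(262), array([-0.00248246, -0.03306461, -0.00307875]))
s1 (np.float64(-0.20098355726371936), np.int32(262), array([-0.00435008, -0.03575496, -0.00362194]))
```

View pics/s1.png

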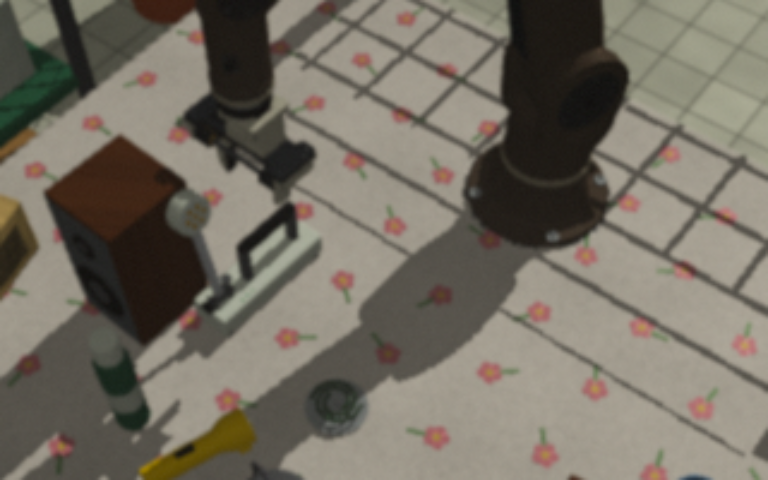

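The crop shows the gripper above and behind the handle, with the head at (188,212) against the right speaker. The half turn is within joint 7's range, so I'll rise first and then turn.

Emit:
{"op": "carry_out", "data": {
  "commands": [
    [1,0,0,-1,0,0,0],
    [1,0,0,-1,0,0,0],
    [1,0,0,-1,0,0,0],
    [1,0,0,-1,0,0,0],
    [1,0,0,0,0,0,-1],
    [1,0,0,0,0,0,-1],
    [1,0,0,0,0,0,-1],
    [1,0,0,0,0,0,-1]
  ]
}}

```text
clock: 3.0
position: [0.4299, -0.2579, 0.3267]
ee_rot: [3.094, 0.546, -0.001]
force: [0.5, 0.2, -0.2]
width: 0.999
gripper_force: 0.0
```

Emit:
{"op": "carry_out", "data": {
  "commands": [
    [1,0,0,0,0,0,-1],
    [1,0,0,0,0,0,-1],
    [1,0,0,0,0,0,-1],
    [1,0,0,0,0,0,-1],
    [1,0,0,0,0,0,-1],
    [1,0,0,0,0,0,-1],
    [1,0,0,0,0,0,-1],
    [1,0,0,0,0,0,-1]
  ]
}}

```text
clock: 3.8
position: [0.4298, -0.2579, 0.3266]
ee_rot: [-2.637, -1.708, 0.001]
force: [-0.4, 0.6, 0.5]
width: 0.996
gripper_force: 0.0
```

Emit:
{"op": "carry_out", "data": {
  "commands": [
    [1,0,0,0,0,0,-1],
    [1,0,0,0,0,0,-1],
    [1,0,0,0,0,0,-1],
    [1,0,0,0,0,0,-1],
    [1,0,0,0,0,0,-1],
    [1,0,0,0,0,0,-1],
    [1,0,0,0,0,0,-1],
    [1,0,0,0,0,0,-1]
  ]
}}

```text
clock: 4.6
position: [0.4298, -0.258, 0.3266]
ee_rot: [-1.763, -2.6, 0.001]
force: [0.5, 0.2, -0.6]
width: 1.004
gripper_force: 0.0
```

Emit:
{"op": "carry_out", "data": {
  "commands": [
    [1,0,0,0,0,0,-1],
    [1,0,0,0,0,0,-1],
    [1,0,0,0,0,0,-1],
    [1,0,0,0,0,0,-1],
    [1,0,0,0,0,0,-1],
    [1,0,0,0,0,0,-1],
    [1,0,0,0,0,0,-1],
    [1,0,0,0,0,0,-1]
  ]
}}

```text
clock: 5.4
position: [0.4298, -0.258, 0.3266]
ee_rot: [-0.612, -3.081, 0.0]
force: [0.0, -0.9, -0.8]
width: 1.006
gripper_force: 0.0
```

Emit:
{"op": "carry_out", "data": {
  "commands": [
    [1,0,0,0,0,0,-1],
    [1,0,0,0,0,0,-1],
    [1,0,0,0,0,0,-1],
    [1,0,0,0,0,0,-0.4],
    [1,0,0,0,0,0,0],
    [1,0,0,0,0,0,0]
  ]
}}

```text
clock: 6.0
position: [0.4302, -0.2575, 0.3266]
ee_rot: [-0.089, -3.14, 0.0]
force: [-0.2, -0.3, 0.8]
width: 1.001
gripper_force: 0.0
```

```bash
sed -i 's/^D=.*/D=np.diag([-1.,1,-1])  # half-turned: tool x=-lamp x, tool y=lamp y/' h.py; python3 - <<'E'
from h import *
from cell import arm
s=arm.observe();R,o=lamp(s);print(s["clock"],s["joints"].round(3),s["position"],yaw(R),R[:,2])
Rl=Ro.from_euler("z",-.053).as_matrix();t=np.array([.4204,-.2547,0])+Rl@[.010,0,.0965]
d=Ro.from_rotvec(s["ee_rot"]).as_matrix().T@(t-s["position"]);print("need tool shift",d/.025)
E
```

```text
6.0 [ 0.782  0.194 -0.418  1.68   0.082  1.285  1.862] [ 0.43015618 -0.2575341   0.32661633] -0.05696836786589146 [3.02868405e-04 7.86520514e-05 9.99999951e-01]
need tool shift [-6.67026169e-03  9.34293899e-02  9.20464273e+00]
```

Emit:
{"op": "carry_out", "data": {
  "commands": [
    [1,0,0.09,1,0,0,-0.03],
    [1,0,0,1,0,0,0],
    [1,0,0,1,0,0,0],
    [1,0,0,1,0,0,0],
    [1,0,0,1,0,0,0],
    [1,0,0,1,0,0,0],
    [1,0,0,1,0,0,0],
    [1,0,0,1,0,0,0]
  ]
}}

```text
clock: 6.8
position: [0.4306, -0.2549, 0.1258]
ee_rot: [0.083, 3.14, -0.001]
force: [-0.1, -0.9, 0.3]
width: 0.997
gripper_force: 0.0
```

Emit:
{"op": "carry_out", "data": {
  "commands": [
    [1,0,0,0.7,0,0,0],
    [1,0,0,0.5,0,0,0],
    [0,0,0,0,0,0,0],
    [0,0,0,0,0,0,0],
    [0,0,0,0,0,0,0],
    [0,0,0,0,0,0,0],
    [0,0,0,0,0,0,0],
    [0,0,0,0,0,0,0]
  ],
  "squeeze": 50
}}

```text
clock: 7.6
position: [0.431, -0.2546, 0.0971]
ee_rot: [0.08, 3.14, -0.001]
force: [0.8, -0.4, 0.2]
width: 0.528
gripper_force: 0.0
```

```bash
cat > st.py <<'E'
from h import *
from cell import arm
import sys
ymin=float(sys.argv[1]) if len(sys.argv)>1 else -.12
s=arm.observe();R,o=lamp(s)
z=R[:,2];Y=yaw(R);base=np.arcsin(z@[-np.sin(Y),np.cos(Y),0])
out=[]
for n in("scene","top"):
    d=arm.get_image(n);out.append((n,)+tuple(np.round(a,3) if a is not None else None for a in lean(d,R,o,ymin)))
print("t",s["clock"],"q",s["joints"].round(2),"grip",s["gripper_force"],s["width"],"F",s["force"].round(1))
print("lamp o",o.round(4),"yaw",round(Y,3),"base lean(+y)",round(base,3),"pitch",z.round(3))
print(*out,sep="\n")
E
python3 st.py -.048
```

```text
t 7.6 q [ 0.72  0.42 -0.38  2.    0.23  0.76  1.72] grip 0.0 0.528237655623145 F [ 0.8 -0.4  0.2]
lamp o [ 0.4211 -0.2542  0.0006] yaw -0.051 base lean(+y) 0.0 pitch [-0.001  0.     1.   ]
('scene', np.float64(-0.202), np.int32(260), array([-0.005, -0.036, -0.004]))
('top', np.float64(-0.189), np.int32(228), array([ 0.   , -0.034, -0.003]))
```

Emit:
{"op": "carry_out", "data": {
  "commands": [
    [0,0,0,0,0,0,0],
    [0,0,0,0,0,0,0],
    [0,0,0,0,0,0,0],
    [0,0,0,0,0,0,0],
    [0,0,0,0,0,0,0],
    [0,0,0,0,0,0,0],
    [0,0,0,0,0,0,0],
    [0,0,0,0,0,0,0]
  ]
}}

```text
clock: 8.5
position: [0.4307, -0.2546, 0.0967]
ee_rot: [-0.08, -3.14, 0.0]
force: [0.6, -1.0, -1.8]
width: 0.196
gripper_force: 50.0
```

Gripped, with the width at 18 mm matching the bar. Now I'll lift and roll the base towards +y, which brings the arm upright.

Emit:
{"op": "carry_out", "data": {
  "commands": [
    [0,0,0,-0.6,0,0,0],
    [0,0,0,-1,0,0,0],
    [0,0,0.4,-0.8,0.5,0,0],
    [0,0,0.6,-0.7,1,0,0],
    [0,0,0.6,-0.5,1,0,0],
    [0,0,0.5,-0.2,0.4,0,0],
    [0,0,0.4,-0.12,0,0,0]
  ]
}}

```text
clock: 9.2
position: [0.4341, -0.185, 0.185]
ee_rot: [-0.071, -3.101, 0.452]
force: [-0.4, -0.2, -6.3]
width: 0.192
gripper_force: 50.0
```

```bash
python3 st.py
```

```text
t 9.2 q [ 0.39  0.24 -0.39  2.04  0.47  0.95  1.24] grip 49.99700903892517 0.19150603773892033 F [-0.4 -0.2 -6.3]
lamp o [ 0.4228 -0.212   0.0925] yaw -0.046 base lean(+y) 0.289 pitch [0.014 0.285 0.958]
('scene', np.float64(0.008), np.int32(293), array([-0.003,  0.002, -0.   ]))
('top', np.float64(0.034), np.int32(254), array([-0.   ,  0.006, -0.   ]))
```

Emit:
{"op": "carry_out", "data": {
  "commands": [
    [0,0,0.3,-0.1,0.4,0,0],
    [0,0,0.3,-0.1,0.4,0,0],
    [0,0,0.3,-0.1,-0.05,0,0],
    [0,0,0.3,-0.1,-0.1,0,0],
    [0,0,0.3,-0.1,-0.1,0,0],
    [0,0,0.3,-0.1,-0.1,0,0]
  ]
}}

```text
clock: 9.9
position: [0.4365, -0.1411, 0.1843]
ee_rot: [-0.081, -3.088, 0.52]
force: [1.4, -0.7, -6.8]
width: 0.195
gripper_force: 50.0
```

```bash
python3 st.py
```

```text
t 9.9 q [ 0.27  0.25 -0.41  2.05  0.52  0.99  1.07] grip 49.996671080589294 0.1951717528074683 F [ 1.4 -0.7 -6.8]
lamp o [ 0.4248 -0.1721  0.0932] yaw -0.053 base lean(+y) 0.334 pitch [0.017 0.327 0.945]
('scene', np.float64(0.112), np.int32(271), array([-0.002,  0.02 , -0.001]))
('top', np.float64(0.147), np.int32(218), array([ 0.001,  0.026, -0.002]))
```

Emit:
{"op": "carry_out", "data": {
  "commands": [
    [0,0,0.3,-0.1,-0.3,0,0],
    [0,0,0.3,-0.1,-0.15,0,0],
    [0,0,0.3,-0.1,-0.15,0,0],
    [0,0,0.3,-0.1,-0.12,0,0],
    [0,0,0.3,-0.1,-0.12,0,0],
    [0,0,0.3,-0.1,-0.12,0,0],
    [0,0,0.3,-0.1,-0.12,0,0]
  ]
}}

```text
clock: 10.7
position: [0.4394, -0.085, 0.1867]
ee_rot: [-0.079, -3.115, 0.354]
force: [0.1, -0.0, -7.1]
width: 0.193
gripper_force: 50.0
```

```bash
python3 st.py
```

```text
t 10.7 q [ 0.27  0.24 -0.46  2.03  0.39  0.99  1.11] grip 49.99657452106476 0.19309423624589764 F [ 0.1 -0.  -7.1]
lamp o [ 0.4283 -0.1061  0.0927] yaw -0.051 base lean(+y) 0.226 pitch [0.011 0.224 0.975]
('scene', np.float64(0.096), np.int32(278), array([-0.002,  0.017, -0.001]))
('top', np.float64(0.127), np.int32(212), array([ 0.001,  0.023, -0.001]))
```

Emit:
{"op": "carry_out", "data": {
  "commands": [
    [0,0,0.3,-0.06,-0.2,0,0],
    [0,0,0.3,-0.06,-0.14,0,0],
    [0,0,0.3,-0.06,-0.14,0,0],
    [0,0,0.3,-0.05,-0.14,0,0],
    [0,0,0.3,-0.05,-0.14,0,0],
    [0,0,0.3,-0.05,-0.14,0,0],
    [0,0,0.3,-0.04,-0.12,0,0],
    [0,0,0.3,-0.04,-0.12,0,0]
  ]
}}

```text
clock: 11.6
position: [0.4425, -0.0243, 0.1864]
ee_rot: [-0.08, -3.133, 0.176]
force: [0.8, 0.4, -6.9]
width: 0.195
gripper_force: 50.0
```

```bash
python3 st.py
```

```text
t 11.6 q [ 0.27  0.24 -0.51  2.02  0.27  0.97  1.14] grip 49.99662458896637 0.19502434789904485 F [ 0.8  0.4 -6.9]
lamp o [ 0.432  -0.0346  0.0905] yaw -0.051 base lean(+y) 0.112 pitch [0.006 0.112 0.994]
('scene', np.float64(0.064), np.int32(279), array([-0.003,  0.012, -0.   ]))
('top', np.float64(0.09), np.int32(163), array([ 0.009,  0.016, -0.001]))
```

Emit:
{"op": "carry_out", "data": {
  "commands": [
    [0,-0.1,0.3,-0.02,-0.2,0,-0.12],
    [0,-0.1,0.3,-0.02,-0.15,0,-0.12],
    [0,-0.1,0.3,-0.02,-0.12,0,-0.12],
    [0,-0.1,0.3,-0.02,-0.1,0,-0.12],
    [0,-0.1,0.3,-0.01,-0.1,0,-0.12],
    [0,-0.1,0.3,-0.01,-0.08,0,-0.12],
    [0,-0.1,0.3,0,-0.06,0,-0.12],
    [0,-0.1,0.3,0,-0.06,0,-0.12]
  ]
}}

```text
clock: 12.5
position: [0.4632, 0.0356, 0.1849]
ee_rot: [0.072, -3.135, 0.04]
force: [0.0, -0.2, -6.4]
width: 0.192
gripper_force: 50.0
```

```bash
python3 st.py
```

```text
t 12.5 q [ 0.25  0.28 -0.56  1.96  0.21  0.96  1.2 ] grip 49.99654769897461 0.19185706821410617 F [ 0.  -0.2 -6.4]
lamp o [0.4528 0.0327 0.0885] yaw 0.046 base lean(+y) 0.025 pitch [0.005 0.025 1.   ]
('scene', np.float64(0.027), np.int32(283), array([-0.003,  0.005, -0.   ]))
('top', np.float64(0.064), np.int32(176), array([ 0.006,  0.012, -0.   ]))
```

Emit:
{"op": "carry_out", "data": {
  "commands": [
    [0,-0.1,0.3,0,-0.2,0,-0.1],
    [0,-0.1,0.3,0,-0.15,0,-0.1],
    [0,-0.1,0.3,0,-0.1,0,-0.1],
    [0,-0.1,0.3,0,-0.05,0,-0.1],
    [0,-0.1,0.3,0,-0.05,0,-0.1],
    [0,-0.1,0.3,0,-0.02,0,-0.1],
    [0,-0.1,0.3,0,-0.02,0,-0.1],
    [0,-0.1,0.3,0,-0.02,0,-0.1]
  ]
}}

```text
clock: 13.4
position: [0.4783, 0.0971, 0.1857]
ee_rot: [0.197, -3.128, -0.056]
force: [0.2, -0.1, -7.5]
width: 0.191
gripper_force: 50.0
```

```bash
python3 st.py
```

```text
t 13.4 q [ 0.2   0.32 -0.6   1.91  0.18  0.96  1.22] grip 49.99661028385162 0.19065806116462794 F [ 0.2 -0.1 -7.5]
lamp o [0.4676 0.0992 0.0894] yaw 0.126 base lean(+y) -0.036 pitch [ 0.009 -0.035  0.999]
('scene', np.float64(-0.019), np.int32(280), array([-0.003, -0.004, -0.   ]))
('top', np.float64(0.012), np.int32(171), array([ 0.006,  0.003, -0.   ]))
```

Emit:
{"op": "carry_out", "data": {
  "commands": [
    [0,-0.1,0.3,0,0.2,0,-0.07],
    [0,-0.1,0.3,0,0.1,0,-0.07],
    [0,-0.1,0.3,0,0,0,-0.07],
    [0,-0.1,0.3,0,0,0,-0.07],
    [0,-0.1,0.3,0,0,0,-0.07],
    [0,-0.1,0.3,0,0,0,-0.07],
    [0,-0.1,0.3,0,0,0,-0.07],
    [0,-0.1,0.3,0,0,0,-0.05]
  ]
}}

```text
clock: 14.3
position: [0.4892, 0.1592, 0.1863]
ee_rot: [0.281, -3.125, -0.009]
force: [0.4, 0.5, -6.6]
width: 0.188
gripper_force: 50.0
```

```bash
python3 st.py
```

```text
t 14.3 q [ 0.06  0.37 -0.61  1.85  0.24  1.    1.1 ] grip 49.99644756317139 0.18829633362445758 F [ 0.4  0.5 -6.6]
lamp o [0.4788 0.1579 0.0898] yaw 0.179 base lean(+y) -0.006 pitch [ 0.005 -0.005  1.   ]
('scene', np.float64(0.031), np.int32(261), array([-0.004,  0.005, -0.   ]))
('top', np.float64(0.072), np.int32(107), array([ 0.014,  0.016, -0.   ]))
```

Emit:
{"op": "carry_out", "data": {
  "commands": [
    [0,-0.15,0.3,0,-0.15,0,0],
    [0,-0.15,0.3,0,-0.1,0,0],
    [0,-0.15,0.3,0,-0.05,0,0],
    [0,-0.15,0.3,0,-0.05,0,0],
    [0,-0.15,0.3,0,-0.05,0,0],
    [0,-0.15,0.3,0,0,0,0],
    [0,-0.1,0.3,0,0,0,0],
    [0,-0.1,0.3,0,0,0,0]
  ]
}}

```text
clock: 15.2
position: [0.5054, 0.2233, 0.1882]
ee_rot: [0.28, -3.12, -0.071]
force: [0.9, -0.5, -6.5]
width: 0.192
gripper_force: 50.0
```

```bash
python3 st.py
```

```text
t 15.2 q [-0.03  0.43 -0.62  1.77  0.23  1.02  1.03] grip 49.996490478515625 0.19160214977963919 F [ 0.9 -0.5 -6.5]
lamp o [0.4944 0.2258 0.0919] yaw 0.179 base lean(+y) -0.046 pitch [ 0.012 -0.044  0.999]
('scene', np.float64(0.019), np.int32(262), array([-0.004,  0.003, -0.   ]))
('top', np.float64(0.061), np.int32(75), array([ 0.019,  0.015, -0.   ]))
```

Emit:
{"op": "carry_out", "data": {
  "commands": [
    [0,-0.1,0.3,0,0,0,0],
    [0,-0.1,0.3,0,0,0,0],
    [0,-0.1,0.3,0,0,0,0],
    [0,-0.1,0.3,0,0.05,0,0],
    [0,-0.1,0.3,0,0.1,0,0],
    [0,-0.1,0.3,0,0.1,0,0],
    [0,0,0.3,0,0.1,0,0],
    [0,0,0.3,0,0.1,0,0]
  ]
}}

```text
clock: 16.1
position: [0.5093, 0.2851, 0.1903]
ee_rot: [0.281, -3.125, 0.0]
force: [-0.1, -0.8, -7.3]
width: 0.194
gripper_force: 50.0
```

```bash
python3 st.py
```

```text
t 16.1 q [-0.18  0.47 -0.6   1.68  0.29  1.08  0.88] grip 49.99634027481079 0.1937216089610811 F [-0.1 -0.8 -7.3]
lamp o [0.4991 0.2832 0.0938] yaw 0.179 base lean(+y) -0.0 pitch [0.004 0.    1.   ]
('scene', np.float64(0.59), np.int32(348), array([ 0.003,  0.102, -0.03 ]))
('top', np.float64(0.114), np.int32(147), array([ 0.007,  0.022, -0.001]))
```

Emit:
{"op": "carry_out", "data": {
  "commands": [
    [0,0,0,0.3,0,0,0],
    [0,0,0,0.4,0,0,0],
    [0,0,0,0.4,0,0,0],
    [0,0,0,0.5,0,0,0],
    [0,0,0,0.5,0,0,0],
    [0,0,0,0.5,0,0,0],
    [0,0,0,0.5,0,0,0]
  ]
}}

```text
clock: 16.9
position: [0.5092, 0.284, 0.1115]
ee_rot: [0.28, -3.125, -0.001]
force: [-0.3, 0.1, -6.1]
width: 0.195
gripper_force: 50.0
```

```bash
sed -i 's/(y<.12)/(y<YM)/; s/^G=/YM=.12\nG=/' h.py; python3 - <<'E'
import h,sys;h.YM=.055;sys.argv=["st.py"];exec(open("st.py").read())
cv2.imwrite("pics/p2.png",cv2.resize(arm.get_image("scene")["pixels"][150:350,300:560,::-1],None,fx=2.5,fy=2.5))
E
```

```text
t 16.9 q [-0.21  0.56 -0.56  1.77  0.36  0.92  0.83] grip 49.99642074108124 0.19486950206253179 F [-0.3  0.1 -6.1]
lamp o [0.4989 0.2823 0.0151] yaw 0.179 base lean(+y) -0.001 pitch [ 0.004 -0.     1.   ]
('scene', np.float64(0.221), np.int32(228), array([-0.009,  0.039, -0.004]))
('top', np.float64(0.204), np.int32(64), array([ 0.011,  0.039, -0.004]))
```

View pics/p2.png

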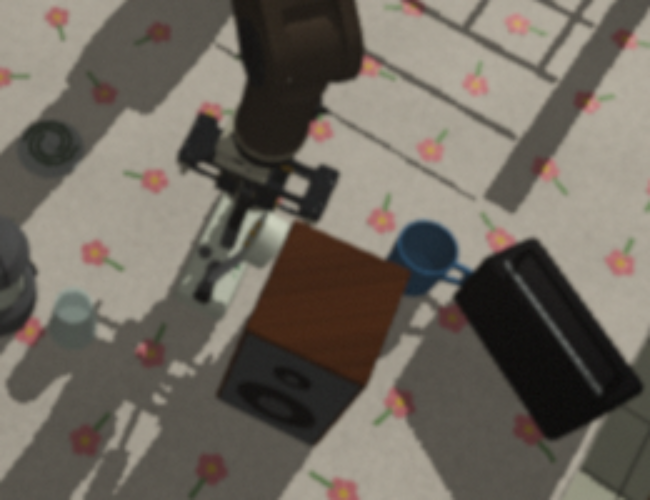

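The view shows the lamp just above the table with its head at (262,240), at the inner edge of the left speaker. The gripper body is clear of the speaker. Now I'll lower it the last 15 mm.

Emit:
{"op": "carry_out", "data": {
  "commands": [
    [0,0,0,0.2,0,0,0],
    [0,0,0,0.2,0,0,0],
    [0,0,0,0.12,0,0,0],
    [0,0,0,0.06,0,0,0],
    [0,0,0,0,0,0,0],
    [0,0,0,0,0,0,0],
    [0,0,0,0,0,0,0]
  ]
}}

```text
clock: 17.75
position: [0.5093, 0.2842, 0.0985]
ee_rot: [0.28, -3.125, -0.001]
force: [0.9, -0.8, -6.7]
width: 0.194
gripper_force: 50.0
```

```bash
python3 - <<'E'
import h,sys;h.YM=.055;sys.argv=["st.py"];exec(open("st.py").read())
E
```

```text
t 17.75 q [-0.21  0.57 -0.55  1.78  0.37  0.9   0.82] grip 49.99707520008087 0.19434191699971853 F [ 0.9 -0.8 -6.7]
lamp o [0.4991 0.2825 0.002 ] yaw 0.179 base lean(+y) -0.001 pitch [ 0.004 -0.     1.   ]
('scene', np.float64(0.225), np.int32(217), array([-0.008,  0.039, -0.005]))
('top', np.float64(0.209), np.int32(70), array([ 0.012,  0.04 , -0.004]))
```

Emit:
{"op": "carry_out", "data": {
  "commands": [
    [0,0,0,0.04,0,0,0],
    [0,0,0,0.04,0,0,0],
    [0,0,0,0,0,0,0],
    [0,0,0,0,0,0,0],
    [0,0,0,0,0,0,0]
  ]
}}

```text
clock: 18.35
position: [0.5093, 0.2843, 0.0967]
ee_rot: [0.28, -3.126, -0.001]
force: [-2.1, -1.7, 0.7]
width: 0.193
gripper_force: 50.0
```

Emit:
{"op": "carry_out", "data": {
  "commands": [
    [0.5,0,0,0,0,0,0],
    [0.5,0,0,0,0,0,0],
    [0.5,0,0,0,0,0,0],
    [0.5,0,0,0,0,0,0],
    [0.5,0,0,0,0,0,0],
    [0.5,0,0,0,0,0,0]
  ]
}}

```text
clock: 18.95
position: [0.5092, 0.2843, 0.0963]
ee_rot: [0.28, -3.125, -0.001]
force: [-0.1, 0.3, 0.4]
width: 0.502
gripper_force: 0.0
```

Emit:
{"op": "carry_out", "data": {
  "commands": [
    [0.5,0,0,-0.3,0,0,0],
    [0.5,0,0,-0.6,0,0,0],
    [0.5,0,0,-1,0,0,0],
    [0.5,0,0,-1,0,0,0],
    [0.5,0,0,-1,0,0,0],
    [0.5,0,0,-1,0,0,0],
    [0.5,0,0,-1,0,0,0],
    [0.5,0.5,0,-1,0,0,0]
  ]
}}

```text
clock: 19.75
position: [0.4984, 0.2819, 0.2712]
ee_rot: [0.279, -3.127, -0.002]
force: [0.2, 0.7, -0.3]
width: 0.501
gripper_force: 0.0
```

Emit:
{"op": "carry_out", "data": {
  "commands": [
    [0.5,0.5,0,-1,0,0,0],
    [0.5,0.5,0,-0.5,0,0,0],
    [0.5,0,0,0,0,0,0],
    [0.5,0,0,0,0,0,0],
    [0.5,0,0,0,0,0,0],
    [0.5,0,0,0,0,0,0],
    [0.5,0,0,0,0,0,0],
    [0.5,0,0,0,0,0,0]
  ]
}}

```text
clock: 20.55
position: [0.4731, 0.2774, 0.3059]
ee_rot: [0.28, -3.124, -0.001]
force: [-0.1, 0.3, 1.4]
width: 0.499
gripper_force: 0.0
```

```bash
python3 - <<'E'
from h import *
import h
from cell import arm
h.YM=.055
R=Ro.from_euler("z",.179).as_matrix();o=np.array([.4991,.2825,0])
for n in("scene","top"):
    d=arm.get_image(n);print(n,lean(d,R,o)[:2])
    if n=="scene": cv2.imwrite("pics/e.png",cv2.resize(d["pixels"][100:350,250:560,::-1],None,fx=2.4,fy=2.4))
    P=pts(d);m=(abs(P[...,2]-.045)<.01)&(np.linalg.norm(P[...,:2]-[.527,.287],axis=-1)<.15)
    q=P[m];print(cv2.minAreaRect(q[:,:2].astype(np.float32)),np.percentile(q[:,2],[10,50,90]))
s=arm.observe();print(s["clock"],s["force"],s["gripper_force"])
E
```

```text
scene (np.float64(0.22416506670335093), np.int32(220))
((0.5255824327468872, 0.28534039855003357), (0.23791243135929108, 0.07224266231060028), 10.166068077087402) [0.04244597 0.04655027 0.05037085]
top (np.float64(0.22876696307641275), np.int32(221))
((0.5274829268455505, 0.3037570118904114), (0.2227708399295807, 0.1056051254272461), 9.965302467346191) [0.04130695 0.04506462 0.04951991]
20.65 [-0.4265518  -0.53748929 -0.07015811] 0.0
```

View pics/e.png

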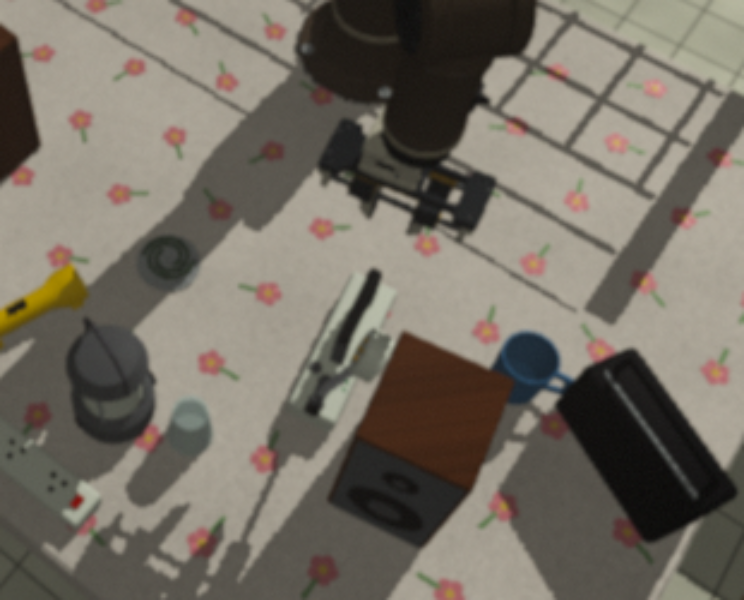

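The lamp stands with its head at (375,355) against the left speaker's inner side. Its lean of about 0.225 rad is steady, the gripper is clear, and the bystanders look unmoved.

```bash
python3 -c "
from cell import arm
print(arm.sign_off())"
```

```text
the job is handed in; nothing more can be done
None
```

I carried the lamp over with its arm upright for about 5.5 s by camera estimate and stood it flat, its head leaning about 0.22 rad on the left speaker's inner side; the gripper is clear and the job is handed in, with no verdict shown.

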